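# Put the press hardware back in its bins

### The arm

A 6-joint arm with a two-finger parallel gripper is mounted at the origin on the work surface. World frame = base frame: x ahead of the robot, y to its left, z up, the work surface at z = 0. Lengths are in m, angles in rad, forces in N, time in s.
With the tool pointing down it reaches from about 0.275 to 0.725 m from the base axis. Payload 5.6 kg.
Tool frame: the origin (TCP) lies at the very end of the fingers, on their centre line; the grasp point (between the pads) lies 19 mm behind it; z points along the fingers, y is the line along which they close (so a half turn about z gives the same grasp; the last joint's range is limited). The gripper opens to 85 mm and grips with 20 to 120 N. Pads are 22 mm wide; open, the fingers measure 114 mm over their backs; the gripper's body (76 mm by 85 mm) begins 54 mm behind the grasp point. The pads swing forward as they close: fully open they stand 13 mm farther back than shut.
Start: joints at [-0.878, 0.255, 0.108, 0, -1.424, -0.285], TCP at [0.218, -0.505, 0.231] pointing down, gripper open.
Joint ranges: [-2.95, 2.95], [-1.21, 1.97], [-1.09, 1.5], [-2.87, 1.71], [-2.94, -0.07], [-3.05, 3.05]. Speed limits (rad/s): [2.57, 2.57, 3.14, 3.14, 3.14, 3.14].

### API

Orientations are given as a unit quaternion [x, y, z, w].
In Python, from cell import status, grab_frame, camera_params, order gives the robot as it stands. The module is installed in compiled form; this text tells all that it offers.
- The arm moves only by the tool servo_tool, never from a script. Its argument "commands" is one flat list of numbers, 7 for each row, row after row: the shift along the tool's x, y, z in cm, then the turn, a rotation vector about the tool's x, y, z in degrees, then the opening, from 0 (shut) to 1 (fully open). A call has 1 to 8 rows; each row shifts and turns the commanded pose from where the row before left it, along the tool's axes as they then stand; what a row does not reach is not made up. A row lasts 1/12 s, in which the tool goes at most 41.7 mm and 7.16 degrees, less where a joint would pass 70% of its speed; a pose out of reach is approached as far as the arm can. A call is refused whole if a number of a shift passes 4.17 or a number of a turn 7.16, either way. A call with a gripper value outside its range is refused whole. The fingers move at their own pace and stop on an object; "newtons" is the grip in N (left out, the last holds). Time passes only in rows, so rows that do not move let the fingers close. It gives the time, the measured TCP pose, the force and the opening at its end, in the units of the state.
- status.sense(): the state, without advancing time (a new reading comes with each control period).
- grab_frame(name): name is "side" or "top" or "wrist"; returns (picture, depth): 480x640x3 uint8, red, green, blue; 480x640 float32, m along the optical axis (not along the pixel's ray), 0 where there is no reading.
- camera_params(name): a dict with "fx", "fy", "cx", "cy" (pixels), "extrinsics" (4x4, takes a point from camera to world coordinates). Camera axes: x right, y down, z forward; pixel columns grow to the right and rows downward; lengths in m; the calibration is good to about 2 mm. A picture is of the moment at which its call begins: read the wrist's pose just before it. camera_params takes no time and is no camera call; for the wrist camera it gives the pose at the moment of the call.
- order.job_done(): hands the job in, once; it reports no verdict.
The state is a dict: "t": time; "q": joint angles; "qvel": joint speeds; "tau": joint torques, N m; "ee_pos": TCP position; "ee_rot": TCP orientation; "ft_force": force on the tool from outside, world axes, zero at the start; "moment": the same for the moment, N m; "grip_width": finger opening in m.
Only numpy, scipy, OpenCV 4.12 (cv2) and the standard library are available. Lean on these libraries where they do the work, as an engineer would, in place of code of your own. Each camera call takes 0.05 s, during which the arm holds its last target. There are 200 camera calls.

### The job

Clear the leftover press hardware off the bench: put both black hex bolts in the red bin with the bolts, both steel hex nuts in the blue bin with the nuts, and the bronze bush in the yellow bin with the bushes. Set each part down by hand on the floor of the empty front part of its bin, side by side and not on top of one another or on the stock; do not drop them in from above. Leave the oil bottle and the tape measure standing where they are.

Things in the scene. Friction and masses are not known exactly. Their poses are not given: they have to be found in the camera images.
- bolt1_mid (a point): Loose black steel hex bolt on its side, 85 mm long, about 0.36 kg: shank 24 mm in diameter (own x -42 to +27 mm), head 36 mm across flats, 42 across corners, 15 thick. This point: on its axis at mid-length, 16 mm above what it lies on; own x runs level along the bolt to the head, z up; the axis itself rises 5 degrees to the head. Centre of mass at own x = +7 mm.
- bolt2_mid (a point): A second bolt like the first. Loose black steel hex bolt on its side, 85 mm long, about 0.36 kg: shank 24 mm in diameter (own x -42 to +27 mm), head 36 mm across flats, 42 across corners, 15 thick. This point: on its axis at mid-length, 16 mm above what it lies on; own x runs level along the bolt to the head, z up; the axis itself rises 5 degrees to the head. Centre of mass at own x = +7 mm.
- nut1_mid (a point): Loose bright steel hex nut lying flat: 36 mm across flats, 42 across corners, 20 high, open bore 22 mm, about 0.12 kg. This point is its centre, 10 mm above what it lies on. z up along the bore; two flats face own +y and -y, the other flats every 60 degrees; own x points to a corner.
- nut2_mid (a point): A second nut like the first. Loose bright steel hex nut lying flat: 36 mm across flats, 42 across corners, 20 high, open bore 22 mm, about 0.12 kg. This point is its centre, 10 mm above what it lies on. z up along the bore; two flats face own +y and -y, the other flats every 60 degrees; own x points to a corner.
- bush_mid (a point): Loose bronze flanged bush standing on its flange: barrel 38 mm outside diameter, 29 mm bore, flange at the foot 52 mm in diameter and 6 mm thick, 36 mm high overall, about 0.2 kg. This point is its centre, 18 mm above what it stands on; z up along its axis.
- bin_bolts: Red open plastic bin with black bolts (up to 67 mm high) at its back. Fixed; 220 mm long (own x), 160 wide (own y), walls 3 mm, back and rear of the sides 50 high, front 30. Origin: centre of its underside; x from its low front to its back, z up; inner floor at z = 3 mm. Stock fills it from own x = +20 mm to the back; the front, own x -107 to +20 and y -77 to +77 mm, is empty.
- bin_nuts: Blue open plastic bin with steel nuts (up to 45 mm high) at its back. Fixed; 220 mm long (own x), 160 wide (own y), walls 3 mm, back and rear of the sides 50 high, front 30. Origin: centre of its underside; x from its low front to its back, z up; inner floor at z = 3 mm. Stock fills it from own x = +20 mm to the back; the front, own x -107 to +20 and y -77 to +77 mm, is empty.
- bin_bush: Yellow open plastic bin with bronze bushes (39 mm high) at its back. Fixed; 220 mm long (own x), 160 wide (own y), walls 3 mm, back and rear of the sides 50 high, front 30. Origin: centre of its underside; x from its low front to its back, z up; inner floor at z = 3 mm. Stock fills it from own x = +20 mm to the back; the front, own x -107 to +20 and y -77 to +77 mm, is empty.
- oil_mid (a point): Bystander: small white oil bottle with a green band and red spout, standing, 54 mm in diameter and 112 mm tall, loose, 0.14 kg. This point is on its axis, 56 mm above the bench.
- tape_mid (a point): Bystander: black and orange pocket tape measure, standing, 68 mm long (own x; its hook sticks out 15 mm more at +x), 36 mm wide and 53 mm high, loose, 0.25 kg. This point is on its centre line, 25 mm above the bench.

How it is judged:
At the end, for the whole second after the job is handed in: Both bolts in the red bin, both nuts in the blue bin, the bush in the yellow bin: each part's point inside the walls, in front of the stock (bin's own x below +20 mm), less than 32 mm above the bin's underside (on its floor, not on another part or a wall), slower than 10 mm/s (x of bolt1_mid in the frame of bin_bolts between -0.11 and 0.02 m and y of bolt1_mid in the frame of bin_bolts between -0.08 and 0.08 m and z of each of bolt1_mid, bolt2_mid in the frame of bin_bolts below 0.032 m and linear speed of each of bolt1, bolt2, nut1, nut2, bush below 0.01 m/s and x of bolt2_mid in the frame of bin_bolts between -0.11 and 0.02 m and y of bolt2_mid in the frame of bin_bolts between -0.08 and 0.08 m and x of nut1_mid in the frame of bin_nuts between -0.11 and 0.02 m and y of nut1_mid in the frame of bin_nuts between -0.08 and 0.08 m and z of each of nut1_mid, nut2_mid in the frame of bin_nuts below 0.032 m and x of nut2_mid in the frame of bin_nuts between -0.11 and 0.02 m and y of nut2_mid in the frame of bin_nuts between -0.08 and 0.08 m and x of bush_mid in the frame of bin_bush between -0.11 and 0.02 m and y of bush_mid in the frame of bin_bush between -0.08 and 0.08 m and z of bush_mid in the frame of bin_bush below 0.032 m); the robot touches nothing.
It fails at once if a part is dropped or thrown: it is out of the fingers with its centre more than 70 mm above the bench ((height (world z) of bolt1_mid above 0.07 m and contact force between the fingers and bolt1 below 0.05 N) or (height (world z) of bolt2_mid above 0.07 m and contact force between the fingers and bolt2 below 0.05 N) or (height (world z) of nut1_mid above 0.07 m and contact force between the fingers and nut1 below 0.05 N) or (height (world z) of nut2_mid above 0.07 m and contact force between the fingers and nut2 below 0.05 N) or (height (world z) of bush_mid above 0.07 m and contact force between the fingers and bush below 0.05 N)).
It fails at once if the oil bottle is knocked over or shifted by more than 25 mm (distance of oil_mid from where it was at the start of the episode above 0.025 m or angle between oil_mid's own z axis and vertical above 0.4 rad).
It fails at once if the tape measure is knocked over or shifted by more than 25 mm (distance of tape_mid from where it was at the start of the episode above 0.025 m or angle between tape_mid's own z axis and vertical above 0.4 rad).
It also fails if it takes over 128 s, if anything falls off the work surface, if the arm or the gripper's body presses on something with over 40 N, if the wrist force passes 120 N, or if a joint passes its speed limit or range.

## Working session

There is one attempt and no reset: what is moved stays moved. The work goes in short steps, Python scripts to look and compute and a tool call to move; the robot and the scene stay as the last step left them, time stands still between calls to the robot, and variables do not carry over. Pictures are saved under pics/ and viewed, on a budget of 14 in all, crops included, one or two more only if the job needs it, and the job is handed in when it is done.

Besides the shell and the picture viewer there is one more tool, called after "Request:" as name(argument=value, ...) on one line, values as JSON. servo_tool: Moves the arm, as the interface text tells. Its arguments: {"type":"object","properties":{"commands":{"type":"array","items":{"type":"number"}},"newtons":{"type":"number"}},"required":["commands"]}

```bash
mkdir -p pics
python3 - <<'E'
from cell import *
import cv2,numpy as np
print(status.sense())
for n in("top","side"):
    im,d=grab_frame(n); c=camera_params(n)
    cv2.imwrite(f"pics/{n}0.png",im[...,::-1]); np.savez(f"{n}0.npz",im=im,d=d,E=c["extrinsics"],K=[c["fx"],c["fy"],c["cx"],c["cy"]])
    print(n,{k:np.round(v,4) for k,v in c.items()})
E
```

```text
{'t': 0.0, 'q': array([-8.78389382e-01,  2.55768859e-01,  1.06976807e-01, -4.77515565e-04,
       -1.42389049e+00, -2.84607415e-01]), 'qvel': array([ 0.00025647,  0.0001825 , -0.00038214,  0.00050574,  0.00254393,
        0.00018237]), 'tau': array([ 1.13789400e-03, -3.86634421e+01,  2.37943161e+01,  5.36502197e+00,
       -5.97338600e-03,  1.60860765e-05]), 'ee_pos': array([ 0.21798179, -0.50441144,  0.23037286]), 'ee_rot': array([-2.02455300e-01,  9.79291022e-01,  9.43623057e-04, -2.34075864e-04]), 'ft_force': array([ 0.20577349, -0.58556806, -0.26981456]), 'moment': array([-0.02594405, -0.03264104,  0.01759525]), 'grip_width': 0.08535154059206379}
top {'fx': np.float64(508.4813), 'fy': np.float64(508.4813), 'cx': np.float64(319.5588), 'cy': np.float64(227.3635), 'extrinsics': array([[ 2.0400e-02, -9.9070e-01,  1.3460e-01,  3.8370e-01],
       [-9.9980e-01, -2.1400e-02, -5.9000e-03, -7.0000e-04],
       [ 8.7000e-03, -1.3450e-01, -9.9090e-01,  1.1997e+00],
       [ 0.0000e+00,  0.0000e+00,  0.0000e+00,  1.0000e+00]])}
side {'fx': np.float64(453.815), 'fy': np.float64(453.815), 'cx': np.float64(320.3287), 'cy': np.float64(246.2295), 'extrinsics': array([[-6.827e-01, -4.359e-01,  5.865e-01, -9.800e-02],
       [-7.307e-01,  4.066e-01, -5.483e-01,  5.981e-01],
       [ 5.000e-04, -8.029e-01, -5.961e-01,  7.212e-01],
       [ 0.000e+00,  0.000e+00,  0.000e+00,  1.000e+00]])}
```

View pics/top0.png

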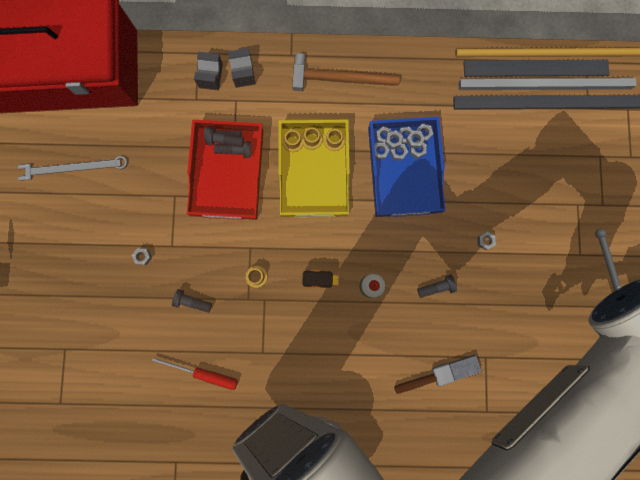

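View pics/side0.png

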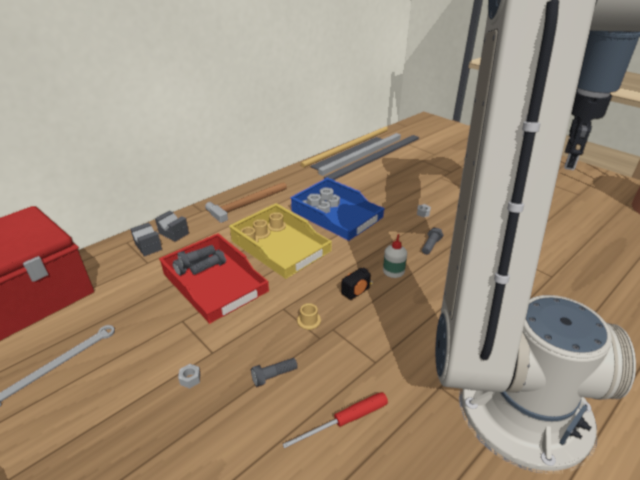

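The top view shows the following, in pixels. The bolts are at (192,301) with its head to the left and (438,287) with its head to the right. The nuts are at (141,256) and (487,240), the bush at (256,276), the tape at (320,279) and the oil at (373,286). The bins are red (226,170), yellow (314,167) and blue (407,166), with their low fronts toward the robot. The side view agrees.

```bash
cat > h.py <<'E'
import numpy as np,cv2
from scipy.spatial.transform import Rotation as R
def cloud(d,E,K):
    fx,fy,cx,cy=K; v,u=np.mgrid[:d.shape[0],:d.shape[1]]
    P=np.stack([(u-cx)/fx*d,(v-cy)/fy*d,d],-1)
    return P@E[:3,:3].T+E[:3,3]
def ray(u,v,E,K,z):
    fx,fy,cx,cy=K; r=E[:3,:3]@np.array([(u-cx)/fx,(v-cy)/fy,1.]); o=E[:3,3]
    return o+r*(z-o[2])/r[2]
def go(x,y,z,yaw):
    "yaw = world angle of tool y (closing line), deg, mod 180; prints turn first, then shift in the turned tool frame"
    from cell import status
    s=status.sense(); M=R.from_quat(s["ee_rot"]).as_matrix(); q6=np.degrees(s["q"][5])
    cur=np.degrees(np.arctan2(M[1,1],M[0,1])); dw=(yaw-cur+90)%180-90
    # desired: exactly down with tool y at cur+dw
    a=np.radians(cur+dw); Y=np.array([np.cos(a),np.sin(a),0]); Z=np.array([0,0,-1.]); X=np.cross(Y,Z)
    T=np.stack([X,Y,Z],1); rv=np.degrees(R.from_matrix(M.T@T).as_rotvec())
    sh=100*T.T@(np.array([x,y,z])-s["ee_pos"])
    print(f"t {s['t']:.2f} pos {np.round(s['ee_pos'],4)} w {s['grip_width']:.4f} q6 {q6:.0f} cur {cur:.1f} | turn {np.round(rv,1)} (alt z {rv[2]-180*np.sign(rv[2]):.0f}) | shift cm {np.round(sh,2)}")
E
python3 - <<'E'
from h import *
f=np.load("top0.npz"); P=cloud(f["d"],f["E"],f["K"]); im=f["im"]
print("bench z",np.median(P[230:320,100:500,2]))
roi=dict(boltA=(165,285,218,318),boltB=(412,270,464,304),nutA=(128,243,156,270),nutB=(474,227,502,254),bush=(240,260,272,294),tape=(298,264,346,294),oil=(355,268,392,304))
for n,(a,b,c,e) in roi.items():
    Q=P[b:e,a:c]; m=(Q[...,2]>.008)&(Q[...,2]<.2); q=Q[m]
    (cx,cy),(w,h),an=cv2.minAreaRect((q[:,:2]*1000).astype(np.float32)); mu=q.mean(0)
    U,S,V=np.linalg.svd(q[:,:2]-mu[:2],full_matrices=False)
    print(n,m.sum(),"rect",np.round([cx,cy,w,h,an],1),"mean",np.round(mu*1000,1),"zmax",round(q[:,2].max()*1e3,1),"pca",np.round(np.degrees(np.arctan2(V[0,1],V[0,0])),1))
hsv=cv2.cvtColor(im,cv2.COLOR_RGB2HSV); H,Sx,_=cv2.split(hsv)
for n,lo,hi,(a,b,c,e) in (("red",170,8,(180,110,270,225)),("yel",22,35,(272,110,356,225)),("blu",105,130,(362,110,452,225))):
    hm=((H>=lo)|(H<=hi)) if lo>hi else (H>=lo)&(H<=hi)
    m=hm&(Sx>120); Z=P[...,2]; k=np.zeros_like(m); k[b:e,a:c]=1
    q=P[m&k&(Z>.012)&(Z<.06)]; fl=P[m&k&(Z<.012)]
    r=cv2.minAreaRect((q[:,:2]*1000).astype(np.float32)); print(n,np.round(cv2.boxPoints(r)).tolist(),np.round(r[0],1),np.round(r[1],1),round(r[2],1),"floor z",np.round(np.median(fl[:,2]),4))
t=np.hstack([cv2.resize(im[v-22:v+23,u-30:u+30],(400,300),interpolation=cv2.INTER_CUBIC) for u,v in((192,301),(438,287))]),np.hstack([cv2.resize(im[v-22:v+23,u-30:u+30],(400,300),interpolation=cv2.INTER_CUBIC) for u,v in((141,256),(487,240))])
cv2.imwrite("pics/crop.png",np.vstack(t)[...,::-1])
E
```

```text
bench z 0.0017979430134281715
boltA 465 rect [356.6 281.8  84.8  58.9  76.6] mean [366.1 284.7  27.2] zmax 43.4 pca 74.6
boltB 453 rect [ 402.8 -281.7   52.    86.    19.9] mean [ 410.8 -283.2   27.4] zmax 43.3 pca -72.7
nutA 194 rect [467.7 405.3  40.1  44.1  36.9] mean [467.5 404.2  20.1] zmax 26.6 pca -95.9
nutB 190 rect [ 523.5 -399.7   39.7   43.4   79. ] mean [ 521.5 -398.4   19.6] zmax 28.3 pca -66.8
bush 206 rect [431.8 140.6  69.2  49.1  21.6] mean [426.9 137.3  24.2] zmax 41.8 pca -124.0
tape 537 rect [427.2  -8.8  53.4  87.8  13.7] mean [422.8  -7.   47.9] zmax 59.0 pca -90.3
oil 500 rect [ 408.  -129.9   55.6   56.1    1.2] mean [ 409.7 -125.5   70.6] zmax 115.4 pca -87.8
red [[561.0, 140.0], [785.0, 133.0], [790.0, 297.0], [567.0, 305.0]] [675.6 218.9] [164.8 223.9] 88.0 floor z 0.0045
yel [[570.0, 89.0], [574.0, -75.0], [797.0, -69.0], [793.0, 95.0]] [683.5  10.2] [222.9 164.3] 1.5 floor z 0.0045
blu [[574.0, -137.0], [588.0, -302.0], [810.0, -283.0], [796.0, -118.0]] [ 692.  -209.9] [223.4 165.1] 4.9 floor z 0.0045
```

View pics/crop.png

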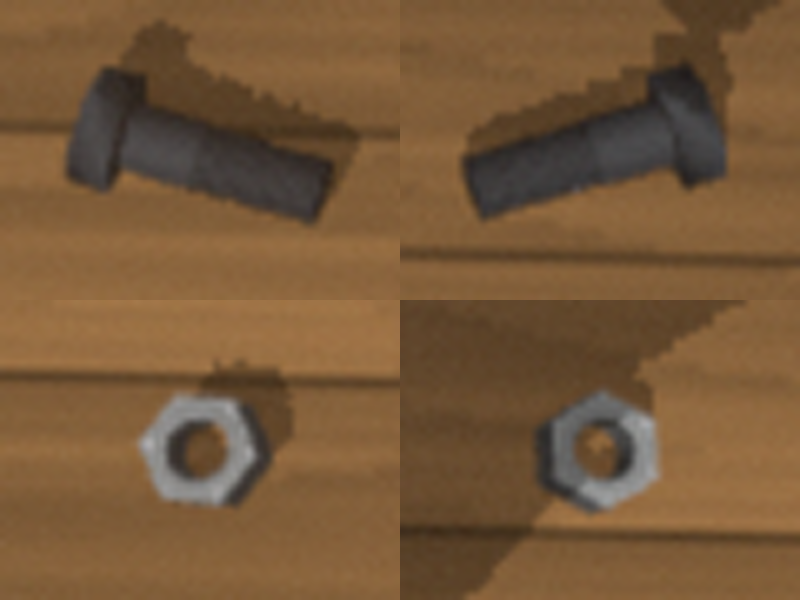

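Run:
```python
from h import *
f=np.load("top0.npz"); E,K=f["E"],f["K"]
for n,h,t in(("A",(174.75,298.05),(210.75,307.5)),("B",(454.2,283),(419.3,293.4))):
    H=ray(*h,E,K,.019);T=ray(*t,E,K,.013); m=(H+T)/2; u=(H-T)[:2]; L=np.hypot(*u); u/=L
    print(n,"len",L,"mid",m,"com",m[:2]+u*.007,"axis",np.degrees(np.arctan2(u[1],u[0])))
for n,p in(("nutA",(141-30+202/6.667,256-22+449/6.667)),("nutB",(487-30+206/6.667,240-22+448/6.667))): print(n,ray(*p,E,K,.02))
im=f["im"][255:297,238:276]; hs=cv2.cvtColor(im,cv2.COLOR_RGB2HSV); print("bush",[ray(*p,E,K,.036) for p in((256,274),)])
go(.519,-.399,.12,90)
```

```text
A len 0.08464535810283312 mid [0.36332932 0.28000487 0.016     ] com [0.3649744  0.28680881] axis 76.40770510346613
B len 0.08378912409311565 mid [ 0.40815072 -0.28201487  0.016     ] com [ 0.41027891 -0.28868351] axis -72.30034054579983
nutA [0.36426069 0.39680824 0.02      ]
nutB [ 0.41741343 -0.39967206  0.02      ]
bush [array([0.43141955, 0.13501883, 0.036     ])]
t 0.10 pos [ 0.218  -0.5045  0.2305] w 0.0851 q6 -16 cur 113.4 | turn [ 0.1 -0.  23.4] (alt z -157) | shift cm [-30.1   10.55  11.05]
```

Request:
servo_tool(commands=[0, 0, 0, 0, 0, 5.85, 1, 0, 0, 0, 0, 0, 5.85, 1, 0, 0, 0, 0, 0, 5.85, 1, 0, 0, 0, 0, 0, 5.85, 1, -3.03, 1.05, 0, 0, 0, 0, 1, -3.03, 1.05, 0, 0, 0, 0, 1, -3.03, 1.05, 0, 0, 0, 0, 1, -3.03, 1.05, 0, 0, 0, 0, 1], newtons=50)

```text
t: 0.77
ee_pos: [0.3403, -0.4621, 0.2309]
ee_rot: [0.001, 1.0, 0.0, -0.0]
ft_force: [0.0, -0.4, 0.1]
grip_width: 0.0854
```

Request:
servo_tool(commands=[-3.03, 1.05, 1.8, 0, 0, 0, 1, -3.03, 1.05, 1.8, 0, 0, 0, 1, -3.03, 1.05, 1.8, 0, 0, 0, 1, -3.03, 1.05, 1.8, 0, 0, 0, 1, -3.03, 1.05, 1.9, 0, 0, 0, 1, -3.03, 1.05, 1.9, 0, 0, 0, 1, 0, 0, 0, 0, 0, 0, 1])

```text
t: 1.35
ee_pos: [0.5235, -0.396, 0.1147]
ee_rot: [-0.001, 1.0, 0.003, -0.003]
ft_force: [-0.9, 0.2, -0.8]
grip_width: 0.0854
```

```bash
cat > look.py <<'E'
import sys
from h import *
from cell import *
def look(cam,n):
    c=camera_params(cam); im,d=grab_frame(cam); K=[c["fx"],c["fy"],c["cx"],c["cy"]]
    cv2.imwrite(f"pics/{n}.png",im[...,::-1]); np.savez(f"{n}.npz",im=im,d=d,E=c["extrinsics"],K=K); return im,d,c["extrinsics"],K
if __name__=="__main__": look(sys.argv[1],sys.argv[2]); go(*map(float,sys.argv[3:7]))
E
python3 look.py wrist w1 .5215 -.3995 .003 90
```

```text
t 1.40 pos [ 0.522  -0.3975  0.1168] w 0.0856 q6 -66 cur 90.1 | turn [ 0.2 -0.3  0.1] (alt z -180) | shift cm [ 0.05 -0.2  11.38]
```

View pics/w1.png

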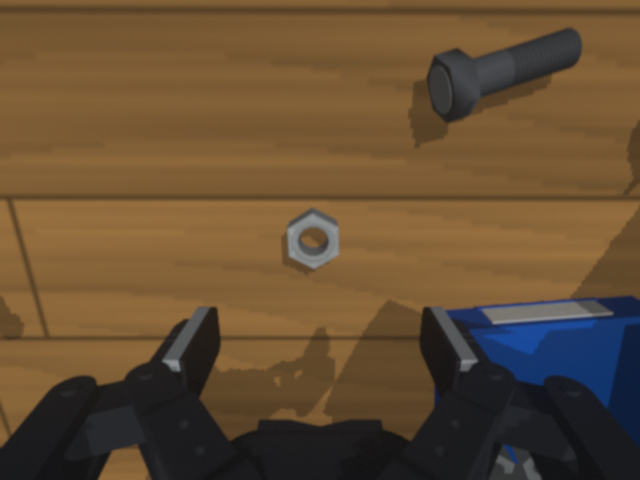

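The nut is at pixel (313,239), with flats facing left and right toward the fingers. The bolt head is at (455,85). I'll check the position from the wrist view.

Run:
```python
from h import *
f=np.load("w1.npz"); print(ray(313,237,f["E"],f["K"],.02)); P=cloud(f["d"],f["E"],f["K"]); Q=P[200:275,275:350].reshape(-1,3); q=Q[(Q[:,2]>.016)&(Q[:,2]<.03)]; print(q.mean(0),q.min(0),q.max(0))
for p in((455,85),(575,48)): print(ray(*p,f["E"],f["K"],.016))
```

```text
[ 0.52043778 -0.40150999  0.02      ]
[ 0.52363372 -0.40136196  0.02032888] [ 0.50366082 -0.41940082  0.01604544] [ 0.54531842 -0.38340061  0.02263341]
[ 0.41987829 -0.3110691   0.016     ]
[ 0.39845554 -0.23930583  0.016     ]
```

Request:
servo_tool(commands=[-0.15, -0.35, 2.3, 0, 0, 0, 1, 0, 0, 3, 0, 0, 0, 1, 0, 0, 3, 0, 0, 0, 1, 0, 0, 2, 0, 0, 0, 1, 0, 0, 1.1, 0, 0, 0, 1, 0, 0, 0, 0, 0, 0, 1, 0, 0, 0, 0, 0, 0, 0.2, 0, 0, 0, 0, 0, 0, 0], newtons=50)

```text
t: 2.07
ee_pos: [0.5237, -0.4045, 0.0094]
ee_rot: [0.0, 1.0, -0.001, 0.001]
ft_force: [0.3, -0.0, 0.4]
grip_width: 0.0637
```

Request:
servo_tool(commands=[0, 0, 0, 0, 0, 0, 0, 0, 0, 0, 0, 0, 0, 0, 0, 0, 0, 0, 0, 0, 0, 0, 0, 0, 0, 0, 0, 0, 0, 0, 0, 0, 0, 0, 0, 0, 0, 0, 0, 0, 0, 0])

```text
t: 2.57
ee_pos: [0.5237, -0.4041, 0.0091]
ee_rot: [0.0, 1.0, -0.001, 0.001]
ft_force: [0.2, 1.0, 6.2]
grip_width: 0.0343
```

Request:
servo_tool(commands=[0, 0, 0, 0, 0, 0, 0.8, 0, 0, 0, 0, 0, 0, 0.8, 0, 0, 0, 0, 0, 0, 0.8, 0, 0.3, 0, 0, 0, 0, 0.8, 0, 0, 0.4, 0, 0, 0, 0.8, 0, 0, 0.2, 0, 0, 0, 0.8, 0, 0, 0, 0, 0, 0, 0.8])

```text
t: 3.15
ee_pos: [0.5222, -0.4001, 0.0003]
ee_rot: [0.0, 1.0, 0.0, -0.001]
ft_force: [-0.6, -0.1, 0.2]
grip_width: 0.0683
```

Request:
servo_tool(commands=[0, 0, 0, 0, 0, 0, 0, 0, 0, 0, 0, 0, 0, 0, 0, 0, 0, 0, 0, 0, 0, 0, 0, 0, 0, 0, 0, 0, 0, 0, 0, 0, 0, 0, 0, 0, 0, 0, 0, 0, 0, 0, 0, 0, 0, 0, 0, 0, 0])

```text
t: 3.73
ee_pos: [0.523, -0.4008, 0.0017]
ee_rot: [0.0, 1.0, -0.0, 0.0]
ft_force: [0.8, 0.1, 2.3]
grip_width: 0.035
```

Request:
servo_tool(commands=[0, 0, -1, 0, 0, 0, 0, 0, 0, -1, 0, 0, 0, 0, 0, 0, -1, 0, 0, -6.8, 0, 0, 0, -1, 0, 0, -6.8, 0, 0, 0, -1, 0, 0, -6.8, 0, 0, 0, -1, 0, 0, -6.8, 0, 0, 0, -1, 0, 0, -6.8, 0, 0, 0, -1, 0, 0, -6.8, 0])

```text
t: 4.4
ee_pos: [0.5226, -0.4005, 0.0826]
ee_rot: [-0.351, 0.936, -0.0, 0.0]
ft_force: [-0.1, 0.6, -1.6]
grip_width: 0.0349
```

Request:
servo_tool(commands=[0, 0, -1, 0, 0, -6.8, 0, 0, 0, -1, 0, 0, -6.8, 0, 0, 0, -1, 0, 0, -6.8, 0, 0, 0, -1, 0, 0, -6.8, 0, 0, 0, 0, 0, 0, -6.8, 0, 0, 0, 0, 0, 0, -6.8, 0, 0, 0, 0, 0, 0, -6.8, 0, 0, 0, 0, 0, 0, -6.8, 0])

```text
t: 5.07
ee_pos: [0.5226, -0.4005, 0.1222]
ee_rot: [0.74, -0.672, 0.0, -0.0]
ft_force: [0.4, 0.3, -0.9]
grip_width: 0.0348
```

```bash
python3 -c "
from h import *
from cell import status
print(np.degrees(status.sense()['q']).round(0)); go(.650,-.250,.006,5)"
```

```text
[-24.  30.  13.  -0. -73.  29.]
t 5.07 pos [ 0.5226 -0.4005  0.1222] w 0.0348 q6 29 cur -174.5 | turn [-0.  -0.   0.5] (alt z -180) | shift cm [-13.88 -14.    11.62]
```

Request:
servo_tool(commands=[-2.3, -2.33, 0, 0, 0, 0, 0, -2.3, -2.33, 0, 0, 0, 0, 0, -2.3, -2.33, 0, 0, 0, 0, 0, -2.3, -2.33, 0, 0, 0, 0, 0, -2.3, -2.33, 0, 0, 0, 0, 0, -2.38, -2.35, 0, 0, 0, 0, 0, 0, 0, 2, 0, 0, 0, 0, 0, 0, 2, 0, 0, 0, 0])

```text
t: 5.73
ee_pos: [0.6519, -0.2478, 0.0828]
ee_rot: [0.739, -0.673, 0.002, -0.001]
ft_force: [-1.3, -0.6, -1.6]
grip_width: 0.0349
```

Request:
servo_tool(commands=[0, 0, 2, 0, 0, 0, 0, 0, 0, 2, 0, 0, 0, 0, 0, 0, 1.5, 0, 0, 0, 0, 0, 0, 0, 0, 0, 0, 0, 0, 0, 0, 0, 0, 0, 0, 0, 0, 0, 0, 0, 0, 0])

```text
t: 6.23
ee_pos: [0.6505, -0.2501, 0.0281]
ee_rot: [0.738, -0.674, 0.001, -0.0]
ft_force: [0.2, -0.4, -0.6]
grip_width: 0.0346
```

```bash
python3 look.py wrist w2 .650 -.250 .005 5
```

```text
t 6.28 pos [ 0.6507 -0.2501  0.0284] w 0.0344 q6 13 cur -174.8 | turn [-0.2 -0.1  0.2] (alt z -180) | shift cm [-0.02  0.07  2.34]
```

View pics/w2.png

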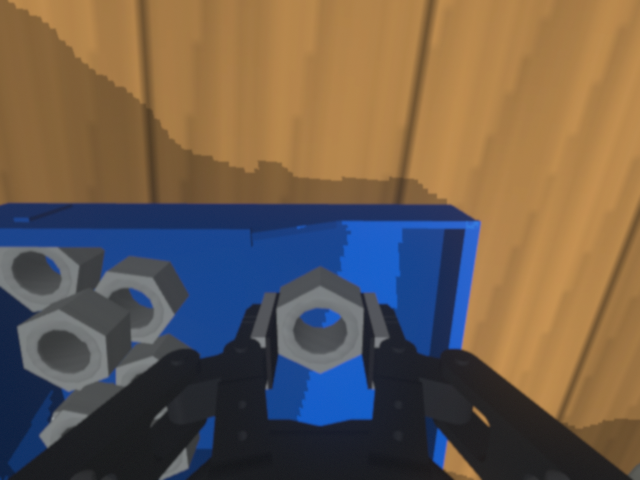

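The nut is held squarely at pixel (320,325), over the empty part of the blue bin, with a clear gap to the wall on the right and the stock on the left. I still have 2.3 cm to lower.

Request:
servo_tool(commands=[0, 0, 1.2, 0, 0, 0, 0, 0, 0, 0.8, 0, 0, 0, 0, 0, 0, 0.3, 0, 0, 0, 0, 0, 0, 0, 0, 0, 0, 0, 0, 0, 0, 0, 0, 0, 0])

```text
t: 6.7
ee_pos: [0.6497, -0.2496, 0.0044]
ee_rot: [0.738, -0.674, 0.0, -0.0]
ft_force: [-2.3, 2.2, 7.3]
grip_width: 0.0348
```

Request:
servo_tool(commands=[0, 0, 0, 0, 0, 0, 0.62, 0, 0, 0, 0, 0, 0, 0.62, 0, 0, 0, 0, 0, 0, 0.62, 0, 0, -0.5, 0, 0, 0, 0.62, 0, 0, -2, 0, 0, 0, 0.62, 0, 0, -3, 0, 0, 0, 0.62, 0, 0, -3, 0, 0, 0, 1, 0, 0, -3, 0, 0, 0, 1])

```text
t: 7.37
ee_pos: [0.6494, -0.2498, 0.1197]
ee_rot: [0.738, -0.675, -0.0, 0.0]
ft_force: [0.6, 0.5, 0.2]
grip_width: 0.0754
```

```bash
python3 look.py wrist w3 .411 -.287 .003 17
```

```text
t 7.42 pos [ 0.6525 -0.2514  0.1278] w 0.0820 q6 13 cur -174.8 | turn [ -0.5  -0.4 -11.8] (alt z 168) | shift cm [-3.66 24.13 12.48]
```

View pics/w3.png

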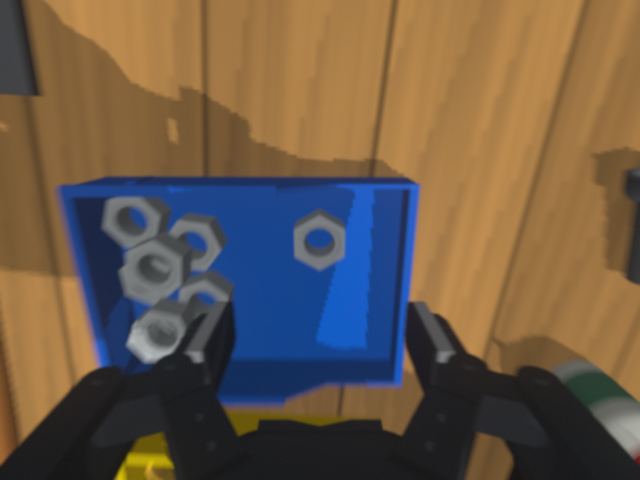

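Nut B lies flat on the blue bin's floor at pixel (319,240), clear of the stock. Next is bolt B.

Request:
servo_tool(commands=[0, 0, 0, 0, 0, -5.9, 1, 0, 0, 0, 0, 0, -5.9, 1, -0.6, 4, 0, 0, 0, 0, 1, -0.6, 4, 0, 0, 0, 0, 1, -0.6, 4, 0, 0, 0, 0, 1, -0.6, 4, 0, 0, 0, 0, 1, -0.6, 4, 0, 0, 0, 0, 1, -0.6, 4, 0, 0, 0, 0, 1])

```text
t: 8.08
ee_pos: [0.4076, -0.2854, 0.1184]
ee_rot: [0.804, -0.595, 0.0, 0.0]
ft_force: [-0.1, -0.2, 0.9]
grip_width: 0.0852
```

Request:
servo_tool(commands=[0, 0, 3, 0, 0, 0, 1, 0, 0, 3, 0, 0, 0, 1, 0, 0, 0, 0, 0, 0, 1, 0, 0, 0, 0, 0, 0, 1, 0, 0, 0, 0, 0, 0, 1])

```text
t: 8.5
ee_pos: [0.4107, -0.2859, 0.0597]
ee_rot: [0.804, -0.595, 0.001, 0.0]
ft_force: [0.8, -0.2, 1.3]
grip_width: 0.0854
```

```bash
python3 look.py wrist w4 .411 -.287 .003 17
python3 - <<'E'
from h import *
f=np.load("w4.npz"); P=cloud(f["d"],f["E"],f["K"]); q=P[:300].reshape(-1,3)
q=q[(q[:,2]>.008)&(q[:,2]<.05)&(np.hypot(q[:,0]-.411,q[:,1]+.287)<.075)]
r=cv2.minAreaRect((q[:,:2]*1e3).astype(np.float32)); print(len(q),np.round(r[0],1),r[1],r[2]); s=q[q[:,2]<.030]
print("shank mean",s.mean(0)); 
u=np.array([.292,-.956]); a=(q[:,:2]-[.411,-.287])@u; w=(q[:,:2]-[.411,-.287])@[.956,.292]
print("along",a.min(),a.max())
for lo in np.arange(-.05,.05,.01):
    k=(a>=lo)&(a<lo+.01)
    if k.sum(): print(round(lo,2),np.round([w[k].min(),w[k].max(),q[k,2].max()],4))
E
```

```text
t 8.55 pos [ 0.4112 -0.2859  0.06  ] w 0.0856 q6 34 cur -163.0 | turn [-0.1 -0.1  0. ] (alt z -180) | shift cm [0.1  0.05 5.7 ]
5155 [ 415.4 -296.7] (41.606224060058594, 55.46186065673828) 19.128149032592773
shank mean [ 0.41712391 -0.3010438   0.02408079]
along -0.017653505552520366 0.03805966945371865
-0.02 [-0.0097  0.0135  0.0283]
-0.01 [-0.0102  0.0136  0.029 ]
0.0 [-0.0099  0.0135  0.0299]
0.01 [-0.0096  0.0132  0.0354]
0.02 [-0.0189  0.0227  0.0387]
0.03 [-0.0186  0.0228  0.0388]
```

Request:
servo_tool(commands=[0.37, -0.15, 1, 0, 0, 0, 1, 0, 0, 2, 0, 0, 0, 1, 0, 0, 1.7, 0, 0, 0, 1, 0, 0, 0.8, 0, 0, 0, 1, 0, 0, 0.2, 0, 0, 0, 1, 0, 0, 0, 0, 0, 0, 0.6, 0, 0, 0, 0, 0, 0, 0, 0, 0, 0, 0, 0, 0, 0])

```text
t: 9.22
ee_pos: [0.413, -0.2888, 0.0023]
ee_rot: [0.804, -0.595, 0.001, -0.0]
ft_force: [-1.3, 0.6, -1.2]
grip_width: 0.0516
```

Request:
servo_tool(commands=[0, 0, 0, 0, 0, 0, 0, 0, 0, 0, 0, 0, 0, 0, 0, 0, 0, 0, 0, 0, 0, 0, 0, 0, 0, 0, 0, 0, 0, 0, 0, 0, 0, 0, 0, 0, 0, 0, 0, 0, 0, 0, 0, 0, 0, 0, 0, 0, 0], newtons=60)

```text
t: 9.8
ee_pos: [0.4126, -0.2887, 0.0021]
ee_rot: [0.804, -0.595, 0.001, -0.0]
ft_force: [-0.7, 0.2, 5.3]
grip_width: 0.0222
```

Request:
servo_tool(commands=[0, 0, -1, 0, 0, 0, 0, 0, 0, -1, 0, 0, 0, 0, 0, 0, -1, 0, 0, 0, 0, 0, 0, -1, 0, 0, 0, 0, 0, 0, -2, 0, 0, 0, 0, 0, 0, -2, 0, 0, 0, 0, 0, 0, -2, 0, 0, 0, 0, 0, 0, -2, 0, 0, 0, 0])

```text
t: 10.47
ee_pos: [0.4112, -0.2878, 0.1212]
ee_rot: [0.804, -0.595, -0.001, -0.0]
ft_force: [0.3, 0.1, -3.9]
grip_width: 0.0221
```

```bash
python3 look.py wrist w5 .632 .184 .008 88
```

```text
t 10.52 pos [ 0.4134 -0.2894  0.1257] w 0.0222 q6 34 cur -163.0 | turn [ -0.   -0.3 -71. ] (alt z 109) | shift cm [ 20.2  -48.07  11.77]
```

View pics/w5.png

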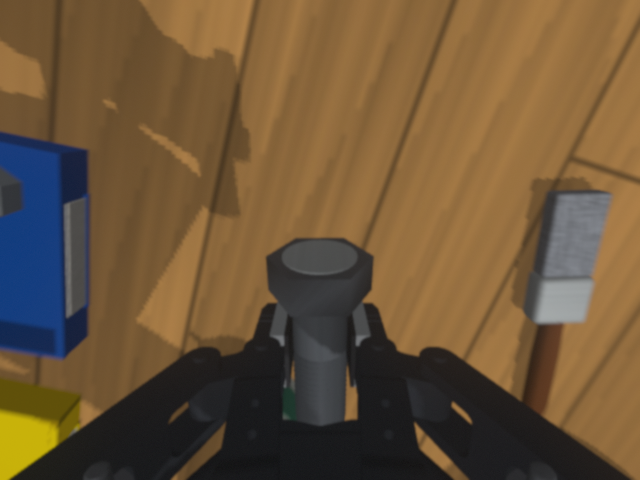

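The bolt is gripped on its shank beside the head, at pixel (320,290), and hangs straight. I'll turn it, go out in x first to avoid the oil bottle, then cross to the red bin.

Request:
servo_tool(commands=[0, 0, -0.3, 0, 0, -7.1, 0, 0, 0, -0.3, 0, 0, -7.1, 0, 0, 0, -0.3, 0, 0, -7.1, 0, 0, 0, -0.3, 0, 0, -7.1, 0, 0, 0, -0.3, 0, 0, -7.1, 0, 0, 0, -0.3, 0, 0, -7.1, 0, 0, 0, 0, 0, 0, -7.1, 0, 0, 0, 0, 0, 0, -7.1, 0])

```text
t: 11.18
ee_pos: [0.4115, -0.2879, 0.1381]
ee_rot: [0.99, -0.138, -0.001, -0.001]
ft_force: [0.6, -0.4, -3.4]
grip_width: 0.022
```

Request:
servo_tool(commands=[0, 0, 0, 0, 0, -7.1, 0, 0, 0, 0, 0, 0, -7.1, 0, 4, 0, 0, 0, 0, 0, 0, 4, 0, 0, 0, 0, 0, 0, 4, 0, 0, 0, 0, 0, 0, 4, 0, 0, 0, 0, 0, 0, 4, 0, 0, 0, 0, 0, 0, 0, -4, 0, 0, 0, 0, 0])

```text
t: 11.85
ee_pos: [0.6194, -0.2599, 0.1294]
ee_rot: [1.0, -0.02, -0.004, 0.0]
ft_force: [-0.4, 2.8, -8.2]
grip_width: 0.0221
```

Request:
servo_tool(commands=[0, -4, 0, 0, 0, 0, 0, 0, -4, 0, 0, 0, 0, 0, 0, -4, 0, 0, 0, 0, 0, 0, -4, 0, 0, 0, 0, 0, 0, -4, 0, 0, 0, 0, 0, 0, -4, 0, 0, 0, 0, 0, 0, -4, 0, 0, 0, 0, 0, 0, -4, 0, 0, 0, 0, 0])

```text
t: 12.52
ee_pos: [0.6236, 0.0663, 0.1376]
ee_rot: [1.0, -0.018, -0.001, 0.0]
ft_force: [0.7, -0.1, -4.4]
grip_width: 0.0217
```

Request:
servo_tool(commands=[0, -4, 0, 0, 0, 0, 0, 0, -4, 0, 0, 0, 0, 0, 0, -4, 0, 0, 0, 0, 0, 0, 0, 0, 0, 0, 0, 0, 0, 0, 0, 0, 0, 0, 0, 0, 0, 0, 0, 0, 0, 0])

```text
t: 13.02
ee_pos: [0.6282, 0.1841, 0.1377]
ee_rot: [1.0, -0.017, -0.001, 0.001]
ft_force: [-0.4, -0.8, -3.8]
grip_width: 0.0221
```

```bash
python3 look.py wrist w6 .640 .184 .006 88
```

```text
t 13.07 pos [0.6285 0.1834 0.1382] w 0.0223 q6 58 cur -92.1 | turn [ 0.1  0.1 -0.1] (alt z 180) | shift cm [ 1.14 -0.1  13.22]
```

Run:
```python
from h import *
f=np.load("w6.npz"); P=cloud(f["d"],f["E"],f["K"]); H,S,_=cv2.split(cv2.cvtColor(f["im"],cv2.COLOR_RGB2HSV))
m=((H>170)|(H<8))&(S>120); q=P[m&(P[...,2]>.022)&(P[...,2]<.056)]; print(len(q),q.min(0),q.max(0))
for x in(.58,.62,.66):
    s=q[abs(q[:,0]-x)<.008]; print(x,np.round(np.percentile(s[:,1],[0,1,50,99,100]),3) if len(s) else 0)
s=q[abs(q[:,1]-.22)<.03]; print("front x",s[:,0].min() if len(s) else 0)
```

```text
12956 [0.56611831 0.13218243 0.02200033] [0.78643424 0.3005803  0.05595524]
0.58 [0.14  0.141 0.281 0.3   0.3  ]
0.62 [0.139 0.139 0.296 0.299 0.299]
0.66 [0.136 0.136 0.295 0.299 0.3  ]
front x 0.5661183095653468
```

The red bin's edges agree: front at x = 0.566, sides at y = 0.139 to 0.299. Lowering now.

Request:
servo_tool(commands=[1.1, -0.1, 2, 0, 0, 0, 0, 0, 0, 3, 0, 0, 0, 0, 0, 0, 3, 0, 0, 0, 0, 0, 0, 2.5, 0, 0, 0, 0, 0, 0, 1.4, 0, 0, 0, 0, 0, 0, 0.8, 0, 0, 0, 0, 0, 0, 0.3, 0, 0, 0, 0, 0, 0, 0, 0, 0, 0, 0])

```text
t: 13.73
ee_pos: [0.6402, 0.1839, 0.0093]
ee_rot: [1.0, -0.018, -0.0, 0.0]
ft_force: [0.6, 0.1, -2.7]
grip_width: 0.0224
```

Request:
servo_tool(commands=[0, 0, 0.2, 0, 0, 0, 0, 0, 0, 0, 0, 0, 0, 0, 0, 0, 0, 0, 0, 0, 0])

```text
t: 13.98
ee_pos: [0.6407, 0.185, 0.0085]
ee_rot: [1.0, -0.018, 0.001, -0.0]
ft_force: [-0.5, -0.2, -2.9]
grip_width: 0.0224
```

Request:
servo_tool(commands=[0, 0, 0.2, 0, 0, 0, 0, 0, 0, 0.15, 0, 0, 0, 0, 0, 0, 0, 0, 0, 0, 0, 0, 0, 0, 0, 0, 0, 0])

```text
t: 14.32
ee_pos: [0.6406, 0.1851, 0.0052]
ee_rot: [1.0, -0.018, 0.001, -0.0]
ft_force: [-2.3, -0.3, 4.8]
grip_width: 0.0223
```

Request:
servo_tool(commands=[0, 0, 0, 0, 0, 0, 0.46, 0, 0, 0, 0, 0, 0, 0.46, 0, 0, -0.5, 0, 0, 0, 0.46, 0, 0, -2, 0, 0, 0, 0.46, 0, 0, -3, 0, 0, 0, 0.46, 0, 0, -3, 0, 0, 0, 0.46, 0, 0, -3, 0, 0, 0, 1, 0, 0, 0, 0, 0, -7.1, 1])

```text
t: 14.98
ee_pos: [0.6439, 0.1855, 0.1271]
ee_rot: [0.999, 0.044, 0.006, -0.001]
ft_force: [1.1, 0.3, 1.1]
grip_width: 0.0623
```

Request:
servo_tool(commands=[0, 0, 0, 0, 0, -7.1, 1, 0, 0, 0, 0, 0, -7.1, 1, 0, 0, 0, 0, 0, -7.1, 1, 0, 0, 0, 0, 0, -7.1, 1, 0, 0, 0, 0, 0, -7.1, 1, 0, 0, 0, 0, 0, -7.1, 1, 0, 0, 0, 0, 0, -7.1, 1, 0, 0, 0, 0, 0, -7.1, 1])

```text
t: 15.65
ee_pos: [0.6402, 0.1847, 0.1191]
ee_rot: [0.856, 0.517, 0.0, 0.0]
ft_force: [-0.1, -1.0, -0.2]
grip_width: 0.0855
```

Request:
servo_tool(commands=[0, 0, 0, 0, 0, -7.1, 1, 0, 0, 0, 0, 0, -7.1, 1, 0, 0, 0, 0, 0, 0, 1])

```text
t: 15.9
ee_pos: [0.6402, 0.1847, 0.119]
ee_rot: [0.786, 0.618, 0.0, 0.0]
ft_force: [-0.5, -0.3, 0.3]
grip_width: 0.0856
```

```bash
python3 look.py wrist w7 .365 .287 .063 166.4
```

```text
t 15.95 pos [0.6402 0.1847 0.119 ] w 0.0858 q6 136 cur -14.1 | turn [ 0.  -0.  -0.5] (alt z 180) | shift cm [  3.47 -29.15   5.6 ]
```

View pics/w7.png

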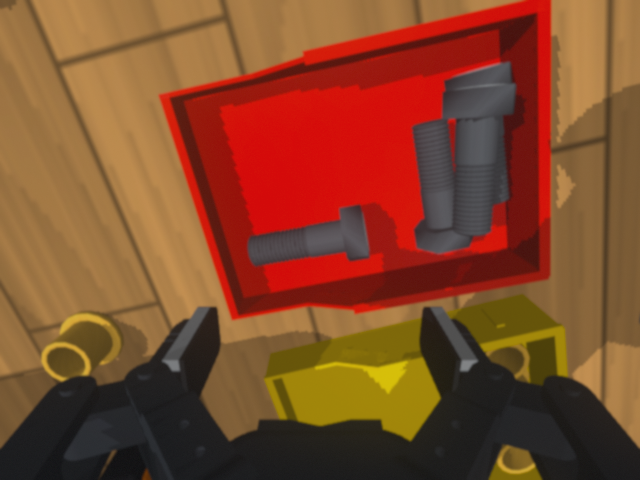

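Bolt B lies flat on the red floor from pixel (250,250) to (365,230), clear of the stock. I'll move on to bolt A.

Request:
servo_tool(commands=[0.5, -4.1, 0, 0, 0, 0, 1, 0.5, -4.1, 0, 0, 0, 0, 1, 0.5, -4.1, 0, 0, 0, 0, 1, 0.5, -4.1, 0, 0, 0, 0, 1, 0.5, -4.1, 0, 0, 0, 0, 1, 0.5, -4.1, 1.5, 0, 0, 0, 1, 0.47, -4.1, 2, 0, 0, 0, 1, 0, -0.45, 2, 0, 0, 0, 1])

```text
t: 16.62
ee_pos: [0.3674, 0.2883, 0.0671]
ee_rot: [0.788, 0.616, 0.001, -0.001]
ft_force: [-0.6, -0.5, -0.4]
grip_width: 0.0854
```

Request:
servo_tool(commands=[0, 0, 0, 0, 0, 0, 1, 0, 0, 0, 0, 0, 0, 1, 0, 0, 0, 0, 0, 0, 1])

```text
t: 16.87
ee_pos: [0.3724, 0.2871, 0.0676]
ee_rot: [0.788, 0.615, 0.001, 0.0]
ft_force: [0.5, 0.3, 0.1]
grip_width: 0.0854
```

```bash
cat > bolt.py <<'E'
import sys
from look import *
x,y,ax=map(float,sys.argv[1:4]); a=np.radians(ax); im,d,E,K=look("wrist",sys.argv[4])
q=cloud(d,E,K)[:300].reshape(-1,3); u=np.array([np.cos(a),np.sin(a)]); n=np.array([-u[1],u[0]])
q=q[(q[:,2]>.008)&(q[:,2]<.05)&(np.hypot(q[:,0]-x,q[:,1]-y)<.075)]; A=(q[:,:2]-[x,y])@u; W=(q[:,:2]-[x,y])@n
print("along",A.min(),A.max())
for lo in np.arange(-.05,.05,.01):
    k=(A>=lo)&(A<lo+.01)
    if k.sum(): print(round(lo,2),np.round([W[k].min(),W[k].max(),W[k].min()/2+W[k].max()/2,q[k,2].max()],4))
c=np.array([x,y])+u*(A.max()-.035)+n*np.median([W[(A>=l)&(A<l+.01)].min()/2+W[(A>=l)&(A<l+.01)].max()/2 for l in(-.01,0,.01)])
print("com",c); go(*c,.0025,ax+90)
E
python3 bolt.py .365 .287 76.4 w8
```

```text
along -0.02312995756390021 0.037441282071882076
-0.03 [-0.014   0.0091 -0.0025  0.0195]
-0.02 [-0.0147  0.0088 -0.0029  0.0277]
-0.01 [-0.0152  0.0087 -0.0033  0.0296]
0.0 [-0.0151  0.0079 -0.0036  0.0308]
0.01 [-0.0242  0.0111 -0.0065  0.0371]
0.02 [-0.0248  0.0166 -0.0041  0.0383]
0.03 [-0.0251  0.0165 -0.0043  0.0392]
com [0.36910633 0.28851828]
t 16.92 pos [0.3727 0.2871 0.0677] w 0.0855 q6 109 cur -14.1 | turn [ 0.1 -0.1 -0.5] (alt z 180) | shift cm [ 0.05 -0.38  6.52]
```

Request:
servo_tool(commands=[0.05, -0.35, 2, 0, 0, 0, 1, 0, 0, 2, 0, 0, 0, 1, 0, 0, 1.5, 0, 0, 0, 1, 0, 0, 0.8, 0, 0, 0, 1, 0, 0, 0.2, 0, 0, 0, 1, 0, 0, 0, 0, 0, 0, 0.6, 0, 0, 0, 0, 0, 0, 0, 0, 0, 0, 0, 0, 0, 0])

```text
t: 17.58
ee_pos: [0.3685, 0.2886, 0.0024]
ee_rot: [0.788, 0.616, 0.001, -0.0]
ft_force: [0.4, -0.5, -0.1]
grip_width: 0.0517
```

Request:
servo_tool(commands=[0, 0, 0, 0, 0, 0, 0, 0, 0, 0, 0, 0, 0, 0, 0, 0, 0, 0, 0, 0, 0, 0, 0, 0, 0, 0, 0, 0, 0, 0, 0, 0, 0, 0, 0, 0, 0, 0, 0, 0, 0, 0, 0, 0, 0, 0, 0, 0, 0], newtons=60)

```text
t: 18.17
ee_pos: [0.3682, 0.2884, 0.0021]
ee_rot: [0.788, 0.616, 0.001, -0.0]
ft_force: [-0.5, -0.3, 6.0]
grip_width: 0.0221
```

Request:
servo_tool(commands=[0, 0, -1, 0, 0, 0, 0, 0, 0, -1, 0, 0, 0, 0, 0, 0, -1, 0, 0, 0, 0, 0, 0, -1, 0, 0, 0, 0, 0, 0, -2, 0, 0, 0, 0, 0, 0, -2, 0, 0, 7.1, 0, 0, 0, -2, 0, 0, 7.1, 0, 0, 0, -2, 0, 0, 7.1, 0])

```text
t: 18.83
ee_pos: [0.3666, 0.287, 0.1211]
ee_rot: [0.889, 0.457, -0.002, 0.0]
ft_force: [0.8, 0.9, -4.9]
grip_width: 0.0222
```

Request:
servo_tool(commands=[0, 0, 0, 0, 0, 7.1, 0, 0, 0, 0, 0, 0, 7.1, 0, 0, 0, 0, 0, 0, 7.1, 0, 0, 0, 0, 0, 0, 7.1, 0, 0, 0, 0, 0, 0, 7.1, 0, 0, 0, 0, 0, 0, 7.1, 0, 0, 0, 0, 0, 0, 7.1, 0, 0, 0, 0, 0, 0, 7.1, 0])

```text
t: 19.5
ee_pos: [0.3666, 0.2871, 0.12]
ee_rot: [1.0, -0.021, -0.001, 0.001]
ft_force: [0.4, -0.2, -4.9]
grip_width: 0.0218
```

```bash
python3 look.py wrist w9 .641 .256 .006 88
```

```text
t 19.55 pos [0.3666 0.2871 0.1201] w 0.0222 q6 30 cur -92.8 | turn [ 0.1  0.1 -0.8] (alt z 179) | shift cm [27.53  2.15 11.41]
```

Request:
servo_tool(commands=[3.93, 0.3, 0, 0, 0, -0.8, 0, 3.93, 0.3, 0, 0, 0, 0, 0, 3.93, 0.3, 0, 0, 0, 0, 0, 3.93, 0.3, 0, 0, 0, 0, 0, 3.93, 0.3, 0, 0, 0, 0, 0, 3.93, 0.3, 0, 0, 0, 0, 0, 3.93, 0.3, 0, 0, 0, 0, 0, 0, 0, 1, 0, 0, 0, 0])

```text
t: 20.22
ee_pos: [0.6487, 0.2587, 0.1094]
ee_rot: [1.0, -0.011, 0.001, 0.001]
ft_force: [0.6, 1.0, -4.7]
grip_width: 0.0221
```

Request:
servo_tool(commands=[0, 0, 2, 0, 0, 0, 0, 0, 0, 2, 0, 0, 0, 0, 0, 0, 1, 0, 0, 0, 0, 0, 0, 0, 0, 0, 0, 0, 0, 0, 0, 0, 0, 0, 0])

```text
t: 20.63
ee_pos: [0.6416, 0.2602, 0.0607]
ee_rot: [1.0, -0.01, -0.001, 0.001]
ft_force: [0.5, 0.5, -3.9]
grip_width: 0.0222
```

```bash
python3 look.py wrist w10 .641 .256 .0045 88
```

```text
t 20.68 pos [0.6425 0.2606 0.0622] w 0.0219 q6 54 cur -91.2 | turn [ 0.  -0.1  0.8] (alt z -179) | shift cm [-0.14  0.47  5.77]
```

View pics/w10.png

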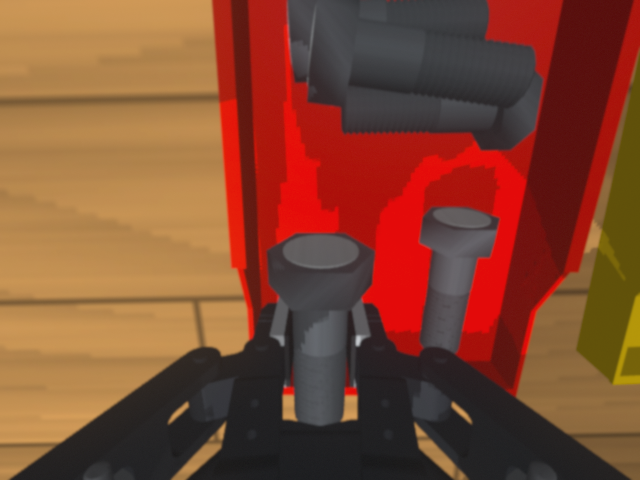

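Bolt A is held over the left half of the red bin. Bolt B lies at pixel (455,270), well to its right, and the stock is well ahead. Lowering.

Request:
servo_tool(commands=[0, 0.45, 1, 0, 0, 0, 0, 0, 0, 2, 0, 0, 0, 0, 0, 0, 1.4, 0, 0, 0, 0, 0, 0, 0.8, 0, 0, 0, 0, 0, 0, 0.4, 0, 0, 0, 0, 0, 0, 0.15, 0, 0, 0, 0, 0, 0, 0, 0, 0, 0, 0, 0, 0, 0, 0, 0, 0, 0])

```text
t: 21.35
ee_pos: [0.6429, 0.2562, 0.0053]
ee_rot: [1.0, -0.011, 0.001, -0.0]
ft_force: [-1.4, -0.8, 0.9]
grip_width: 0.0223
```

Request:
servo_tool(commands=[0, 0, 0, 0, 0, 0, 0.46, 0, 0, 0, 0, 0, 0, 0.46, 0, 0, -0.5, 0, 0, 0, 0.46, 0, 0, -2, 0, 0, 0, 0.46, 0, 0, -3, 0, 0, 0, 0.46, 0, 0, -3, 0, 0, 0, 0.46, 0, 0, -3, 0, 0, 0, 1, 0, 0, 0, 0, 0, 7.1, 1])

```text
t: 22.02
ee_pos: [0.6462, 0.2572, 0.1282]
ee_rot: [0.997, -0.072, 0.007, -0.003]
ft_force: [1.5, -0.4, 1.3]
grip_width: 0.0622
```

Request:
servo_tool(commands=[0, 0, 0, 0, 0, 7.1, 1, 0, 0, 0, 0, 0, 7.1, 1, 0, 0, 0, 0, 0, 7.1, 1, 0, 0, 0, 0, 0, 7.1, 1, 0, 0, 0, 0, 0, 7.1, 1, 0, 0, 0, 0, 0, 7.1, 1, 0, 0, 0, 0, 0, 7.1, 1, 0, 0, 0, 0, 0, 7.1, 1])

```text
t: 22.68
ee_pos: [0.6427, 0.2561, 0.1199]
ee_rot: [0.841, -0.541, 0.0, -0.001]
ft_force: [1.0, 0.4, 0.3]
grip_width: 0.0853
```

Request:
servo_tool(commands=[0, 0, 0, 0, 0, 7.1, 1, 0, 0, 0, 0, 0, 7.1, 1, 0, 0, 0, 0, 0, 7.1, 1, 0, 0, 0, 0, 0, 7, 1, 0, 0, 0, 0, 0, 0, 1])

```text
t: 23.1
ee_pos: [0.6426, 0.2561, 0.1198]
ee_rot: [-0.684, 0.729, -0.0, 0.001]
ft_force: [-0.4, -0.6, -0.0]
grip_width: 0.0857
```

```bash
python3 look.py wrist w11 .467 .405 .06 -6
```

```text
t 23.15 pos [0.6426 0.2561 0.1197] w 0.0851 q6 -38 cur 176.7 | turn [-0.1  0.   2.7] (alt z -177) | shift cm [-12.98  19.02   5.97]
```

Request:
servo_tool(commands=[0, 0, 0, 0, 0, 2.7, 1, -2.17, 3.17, 0, 0, 0, 0, 1, -2.17, 3.17, 0, 0, 0, 0, 1, -2.17, 3.17, 0, 0, 0, 0, 1, -2.17, 3.17, 0, 0, 0, 0, 1, -2.17, 3.17, 0, 0, 0, 0, 1, -2.17, 3.17, 2, 0, 0, 0, 1, 0, 0, 2, 0, 0, 0, 1])

```text
t: 23.82
ee_pos: [0.4648, 0.4099, 0.0816]
ee_rot: [-0.672, 0.741, 0.001, 0.003]
ft_force: [0.3, 0.0, -0.2]
grip_width: 0.0852
```

Request:
servo_tool(commands=[0, 0, 0, 0, 0, 0, 1, 0, 0, 0, 0, 0, 0, 1, 0, 0, 0, 0, 0, 0, 1])

```text
t: 24.07
ee_pos: [0.4694, 0.4046, 0.081]
ee_rot: [-0.669, 0.744, -0.0, 0.001]
ft_force: [0.3, 0.5, 0.6]
grip_width: 0.0854
```

Run:
```python
from look import *
im,d,E,K=look("wrist","w12"); P=cloud(d,E,K); Z=P[...,2]
m=(Z>.017)&(Z<.026)&(np.hypot(P[...,0]-.467,P[...,1]-.405)<.035); m[330:]=0
q=P[m]; r=cv2.minAreaRect((q[:,:2]*1e3).astype(np.float32)); print(len(q),q.min(0),q.max(0),r)
h=cv2.convexHull((q[:,:2]*1e3).astype(np.float32)); a=cv2.approxPolyDP(h,4,True)[:,0]; print(np.round(a,1).tolist())
c=(q.min(0)+q.max(0))/2; go(c[0],c[1],.002,-6)
```

```text
1942 [0.45153022 0.38434386 0.01700404] [0.48833608 0.42589715 0.02270728] ((470.01019287109375, 405.1078796386719), (41.66203689575195, 35.55739212036133), 85.42512512207031)
[[488.1000061035156, 414.3999938964844], [471.3999938964844, 425.8999938964844], [453.20001220703125, 417.1000061035156], [451.5, 395.6000061035156], [468.29998779296875, 384.29998779296875], [483.5, 391.20001220703125]]
t 24.12 pos [0.4697 0.4047 0.0812] w 0.0857 q6 -61 cur 173.9 | turn [-0.1  0.1 -0.1] (alt z 180) | shift cm [-0.05 -0.02  7.92]
```

Request:
servo_tool(commands=[0, 0, 2, 0, 0, 0, 1, 0, 0, 2, 0, 0, 0, 1, 0, 0, 2, 0, 0, 0, 1, 0, 0, 1.2, 0, 0, 0, 1, 0, 0, 0.6, 0, 0, 0, 1, 0, 0, 0.1, 0, 0, 0, 0.7, 0, 0, 0, 0, 0, 0, 0, 0, 0, 0, 0, 0, 0, 0], newtons=50)

```text
t: 24.78
ee_pos: [0.4691, 0.4053, 0.0021]
ee_rot: [-0.668, 0.744, 0.0, 0.001]
ft_force: [0.5, 0.4, -0.9]
grip_width: 0.0516
```

Request:
servo_tool(commands=[0, 0, 0, 0, 0, 0, 0, 0, 0, 0, 0, 0, 0, 0, 0, 0, 0, 0, 0, 0, 0, 0, 0, 0, 0, 0, 0, 0, 0, 0, 0, 0, 0, 0, 0, 0, 0, 0, 0, 0, 0, 0])

```text
t: 25.28
ee_pos: [0.4689, 0.4056, 0.0023]
ee_rot: [-0.668, 0.744, -0.0, 0.001]
ft_force: [0.3, 0.5, 6.0]
grip_width: 0.0346
```

Request:
servo_tool(commands=[0, 0, -1, 0, 0, 0, 0, 0, 0, -1, 0, 0, 0, 0, 0, 0, -1.5, 0, 0, 0, 0, 0, 0, -1.5, 0, 0, 0, 0, 0, 0, -2, 0, 0, 0, 0, 0, 0, -2, 0, 0, -5, 0, 0, 0, -2, 0, 0, -6, 0, 0, 0, -2, 0, 0, 0, 0])

```text
t: 25.95
ee_pos: [0.4679, 0.4046, 0.1325]
ee_rot: [0.738, -0.674, -0.0, -0.0]
ft_force: [0.5, 0.2, -1.1]
grip_width: 0.0352
```

```bash
python3 look.py wrist w13 .644 -.178 .06 5
```

```text
t 26.00 pos [0.4698 0.406  0.1374] w 0.0348 q6 -50 cur -175.0 | turn [-0.4  0.3 -0. ] (alt z 180) | shift cm [ 59.7  -12.26   7.74]
```

View pics/w13.png

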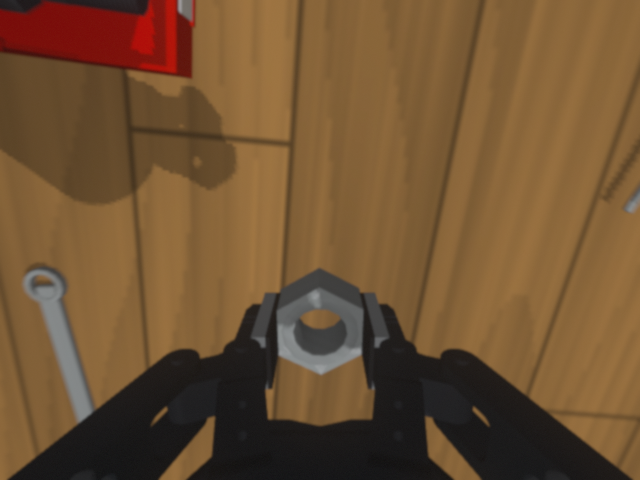

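The nut is gripped squarely at pixel (320,322). I'll traverse over the bins to the blue one.

Request:
servo_tool(commands=[3.98, -0.82, 0, 0, 0, 0, 0, 3.98, -0.82, 0, 0, 0, 0, 0, 3.98, -0.82, 0, 0, 0, 0, 0, 3.98, -0.82, 0, 0, 0, 0, 0, 3.98, -0.82, 0, 0, 0, 0, 0, 3.98, -0.82, 0, 0, 0, 0, 0, 3.98, -0.82, 0, 0, 0, 0, 0, 3.98, -0.82, 0, 0, 0, 0, 0])

```text
t: 26.67
ee_pos: [0.5605, 0.0912, 0.1315]
ee_rot: [0.736, -0.676, 0.0, -0.0]
ft_force: [1.4, 0.5, -0.9]
grip_width: 0.0346
```

Request:
servo_tool(commands=[3.98, -0.82, 0, 0, 0, 0, 0, 3.98, -0.82, 0, 0, 0, 0, 0, 3.98, -0.82, 0, 0, 0, 0, 0, 3.98, -0.82, 0, 0, 0, 0, 0, 3.98, -0.82, 0, 0, 0, 0, 0, 3.98, -0.82, 0, 0, 0, 0, 0, 3.98, -0.82, 0, 0, 0, 0, 0, 0, 0, 0, 0, 0, 0, 0])

```text
t: 27.33
ee_pos: [0.6415, -0.1865, 0.1302]
ee_rot: [0.734, -0.679, 0.0, 0.001]
ft_force: [-1.3, 1.1, -0.6]
grip_width: 0.035
```

Request:
servo_tool(commands=[0, 0, 2, 0, 0, 0, 0, 0, 0, 2, 0, 0, 0, 0, 0, 0, 2, 0, 0, 0, 0, 0, 0, 0, 0, 0, 0, 0, 0, 0, 0, 0, 0, 0, 0])

```text
t: 27.75
ee_pos: [0.6405, -0.1796, 0.0703]
ee_rot: [0.736, -0.676, -0.001, 0.001]
ft_force: [0.9, 0.6, -0.9]
grip_width: 0.0351
```

```bash
python3 look.py wrist w14 .644 -.178 .0045 5
```

```text
t 27.80 pos [ 0.6417 -0.1798  0.0718] w 0.0350 q6 7 cur -175.1 | turn [-0.  -0.  -0.1] (alt z 180) | shift cm [-0.16 -0.25  6.73]
```

View pics/w14.png

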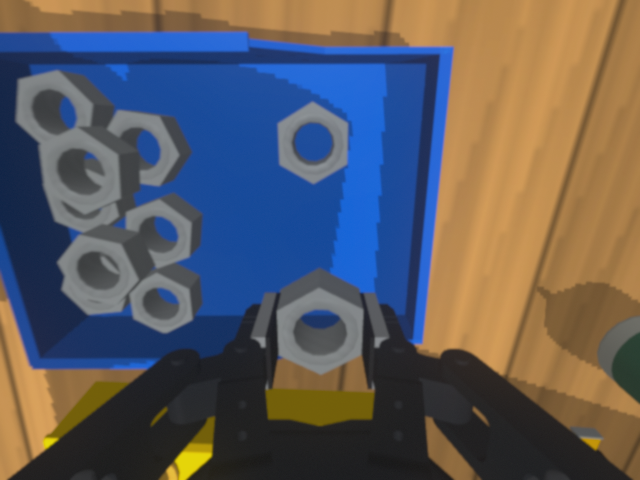

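The held nut is over the near-side area of the blue bin, with nut B at pixel (313,143) well apart. Parallax makes the gap to the wall look tighter than the computed 20 mm or so. Lowering.

Request:
servo_tool(commands=[-0.1, -0.2, 2, 0, 0, 0, 0, 0, 0, 2, 0, 0, 0, 0, 0, 0, 1.4, 0, 0, 0, 0, 0, 0, 0.7, 0, 0, 0, 0, 0, 0, 0.3, 0, 0, 0, 0, 0, 0, 0.2, 0, 0, 0, 0, 0, 0, 0, 0, 0, 0, 0, 0, 0, 0, 0, 0, 0, 0])

```text
t: 28.47
ee_pos: [0.6441, -0.1786, 0.0061]
ee_rot: [0.737, -0.676, 0.001, -0.001]
ft_force: [-0.2, 0.1, -0.5]
grip_width: 0.0352
```

Request:
servo_tool(commands=[0, 0, 0.15, 0, 0, 0, 0, 0, 0, 0, 0, 0, 0, 0, 0, 0, 0, 0, 0, 0, 0, 0, 0, 0, 0, 0, 0, 0])

```text
t: 28.8
ee_pos: [0.6442, -0.1787, 0.0053]
ee_rot: [0.737, -0.676, 0.001, -0.001]
ft_force: [-1.1, 0.7, 6.4]
grip_width: 0.035
```

Request:
servo_tool(commands=[0, 0, 0, 0, 0, 0, 0.62, 0, 0, 0, 0, 0, 0, 0.62, 0, 0, 0, 0, 0, 0, 0.62, 0, 0, -0.5, 0, 0, 0, 0.62, 0, 0, -2, 0, 0, 0, 0.62, 0, 0, -3, 0, 0, 0, 0.62, 0, 0, -3.5, 0, 0, 0, 1, 0, 0, -3, 0, 0, 0, 1])

```text
t: 29.47
ee_pos: [0.6432, -0.1787, 0.1255]
ee_rot: [0.737, -0.676, 0.0, 0.0]
ft_force: [0.8, -0.2, 0.4]
grip_width: 0.0751
```

Request:
servo_tool(commands=[-3.32, 1.86, 0, 0, 0, 0, 1, -3.32, 1.86, 0, 0, 0, 0, 1, -3.32, 1.86, 0, 0, 0, 0, 1, -3.32, 1.86, 0, 0, 0, 0, 1, -3.32, 1.86, 0, 0, 0, 0, 1, -3.32, 1.86, 0, 0, 0, 0, 1, -3.32, 1.86, 0, 0, 0, 0, 1, -3.32, 1.86, 0, 0, 0, 0, 1])

```text
t: 30.13
ee_pos: [0.4713, 0.0747, 0.1237]
ee_rot: [0.736, -0.677, 0.0, -0.0]
ft_force: [0.9, 0.5, 0.0]
grip_width: 0.0857
```

Request:
servo_tool(commands=[-3.32, 1.86, 0, 0, 0, 0, 1, -3.32, 1.86, 0, 0, 0, 0, 1, 0, 0, 1, 0, 0, 0, 1, 0, 0, 0, 0, 0, 0, 1, 0, 0, 0, 0, 0, 0, 1, 0, 0, 0, 0, 0, 0, 1])

```text
t: 30.63
ee_pos: [0.4303, 0.136, 0.1136]
ee_rot: [0.736, -0.677, 0.0, -0.0]
ft_force: [-0.0, -0.1, 0.6]
grip_width: 0.0855
```

Run:
```python
from look import *
im,d,E,K=look("wrist","w15"); P=cloud(d,E,K); Z=P[...,2]
for lo,hi in((.033,.041),(.004,.012)):
    m=(Z>lo)&(Z<hi)&(np.hypot(P[...,0]-.43,P[...,1]-.136)<.045); m[330:]=0
    q=P[m]; print(len(q),q.min(0) if len(q) else 0,q.max(0) if len(q) else 0)
    if lo>.03: c,r=cv2.minEnclosingCircle((q[:,:2]*1e3).astype(np.float32)); print(c,r)
go(c[0]/1e3,c[1]/1e3,.010,5)
```

```text
1035 [0.41050996 0.11867273 0.03302154] [0.44728092 0.15618988 0.03820435]
(429.0667419433594, 137.2804718017578) 19.03626251220703
1290 [0.40352376 0.1118708  0.00400449] [0.45450002 0.15300642 0.01196316]
t 30.68 pos [0.4304 0.1359 0.1136] w 0.0854 q6 -33 cur -175.2 | turn [-0.  -0.  -0.2] (alt z 180) | shift cm [-0.15  0.12 10.36]
```

View pics/w15.png

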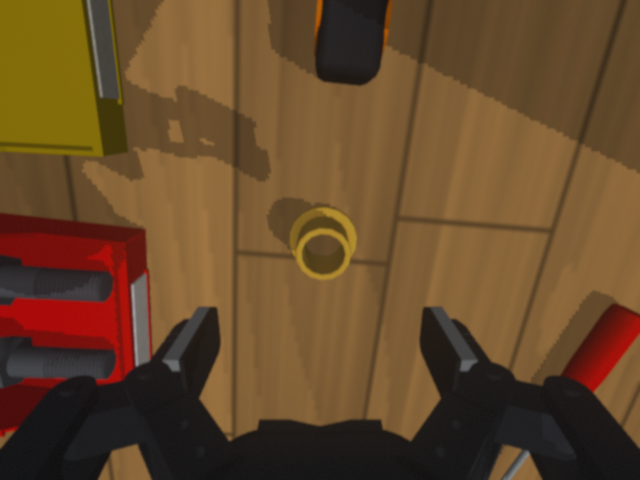

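The bush stands upright at pixel (323,253), with a rim radius of 19.0 mm at (0.429, 0.137). The tape at (350,40) is clear of the fingers.

Request:
servo_tool(commands=[-0.15, 0.12, 2, 0, 0, 0, 1, 0, 0, 3, 0, 0, 0, 1, 0, 0, 2.5, 0, 0, 0, 1, 0, 0, 1.7, 0, 0, 0, 1, 0, 0, 0.8, 0, 0, 0, 1, 0, 0, 0.3, 0, 0, 0, 0.7, 0, 0, 0, 0, 0, 0, 0, 0, 0, 0, 0, 0, 0, 0], newtons=45)

```text
t: 31.35
ee_pos: [0.4294, 0.1381, 0.0111]
ee_rot: [0.736, -0.677, 0.0, -0.001]
ft_force: [0.0, 0.6, 0.5]
grip_width: 0.0518
```

Request:
servo_tool(commands=[0, 0, 0, 0, 0, 0, 0, 0, 0, 0, 0, 0, 0, 0, 0, 0, 0, 0, 0, 0, 0, 0, 0, 0, 0, 0, 0, 0, 0, 0, 0, 0, 0, 0, 0, 0, 0, 0, 0, 0, 0, 0])

```text
t: 31.85
ee_pos: [0.4294, 0.1384, 0.0116]
ee_rot: [0.737, -0.676, 0.001, -0.001]
ft_force: [-0.3, -1.8, 6.8]
grip_width: 0.0357
```

Request:
servo_tool(commands=[0, 0, -1, 0, 0, 0, 0, 0, 0, -1, 0, 0, 0, 0, 0, 0, -2, 0, 0, 0, 0, 0, 0, -2, 0, 0, 0, 0, 0, 0, -3, 0, 0, 0, 0, 0, 0, -3, 0, 0, 0, 0, 0, 0, 0, 0, 0, 0, 0, 0, 0, 0, 0, 0, 0, 0])

```text
t: 32.52
ee_pos: [0.4291, 0.1387, 0.1319]
ee_rot: [0.736, -0.676, 0.0, -0.002]
ft_force: [-1.0, -0.8, -2.1]
grip_width: 0.0359
```

```bash
python3 look.py wrist w16 .6435 .009 .13 5
```

```text
t 32.57 pos [0.4281 0.1381 0.1303] w 0.0357 q6 -33 cur -175.1 | turn [-0.   0.1 -0.1] (alt z 180) | shift cm [ 14.74 -20.33   0.03]
```

Request:
servo_tool(commands=[2.1, -2.9, 0, 0, 0, 0, 0, 2.1, -2.9, 0, 0, 0, 0, 0, 2.1, -2.9, 0, 0, 0, 0, 0, 2.1, -2.9, 0, 0, 0, 0, 0, 2.1, -2.9, 0, 0, 0, 0, 0, 2.1, -2.9, 0, 0, 0, 0, 0, 2.1, -2.9, 0, 0, 0, 0, 0, 0, 0, 1, 0, 0, 0, 0])

```text
t: 33.23
ee_pos: [0.6473, 0.005, 0.1185]
ee_rot: [0.735, -0.678, 0.001, 0.0]
ft_force: [0.8, -0.4, -0.6]
grip_width: 0.0355
```

Request:
servo_tool(commands=[0, 0, 2, 0, 0, 0, 0, 0, 0, 2, 0, 0, 0, 0, 0, 0, 1, 0, 0, 0, 0, 0, 0, 0, 0, 0, 0, 0, 0, 0, 0, 0, 0, 0, 0])

```text
t: 33.65
ee_pos: [0.6425, 0.0086, 0.0693]
ee_rot: [0.737, -0.676, -0.0, 0.001]
ft_force: [-0.7, 0.1, -0.9]
grip_width: 0.0355
```

```bash
python3 look.py wrist w17 .6435 .009 .014 5
```

```text
t 33.70 pos [0.6434 0.0087 0.0707] w 0.0358 q6 -10 cur -175.1 | turn [-0.  -0.  -0.1] (alt z 180) | shift cm [-0.03 -0.02  5.67]
```

View pics/w17.png

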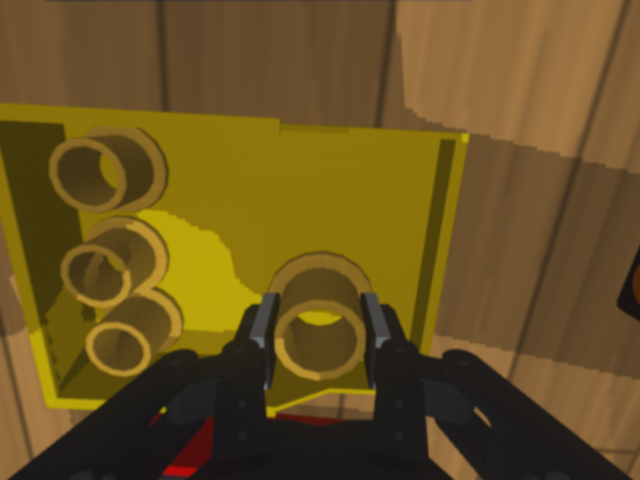

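The bush is held upright over the empty part of the yellow bin. The stock is at the left and the front wall at the right, both clear. Lowering.

Request:
servo_tool(commands=[0, 0, 1.5, 0, 0, 0, 0, 0, 0, 2, 0, 0, 0, 0, 0, 0, 1.2, 0, 0, 0, 0, 0, 0, 0.5, 0, 0, 0, 0, 0, 0, 0.2, 0, 0, 0, 0, 0, 0, 0.1, 0, 0, 0, 0, 0, 0, 0, 0, 0, 0, 0, 0, 0, 0, 0, 0, 0, 0])

```text
t: 34.37
ee_pos: [0.6439, 0.0088, 0.0165]
ee_rot: [0.737, -0.676, 0.001, -0.001]
ft_force: [-0.2, 1.1, -1.7]
grip_width: 0.0355
```

Request:
servo_tool(commands=[0, 0, 0.15, 0, 0, 0, 0, 0, 0, 0.1, 0, 0, 0, 0, 0, 0, 0, 0, 0, 0, 0, 0, 0, 0, 0, 0, 0, 0])

```text
t: 34.7
ee_pos: [0.644, 0.0088, 0.0146]
ee_rot: [0.737, -0.676, 0.001, -0.001]
ft_force: [-2.7, 0.8, 5.3]
grip_width: 0.0357
```

Request:
servo_tool(commands=[0, 0, 0, 0, 0, 0, 0.7, 0, 0, 0, 0, 0, 0, 0.7, 0, 0, 0, 0, 0, 0, 0.7, 0, 0, -0.5, 0, 0, 0, 0.7, 0, 0, -2, 0, 0, 0, 0.7, 0, 0, -4, 0, 0, 0, 0.7, 0, 0, -4, 0, 0, 0, 1, 0, 0, -4, 0, 0, 0, 1])

```text
t: 35.37
ee_pos: [0.6427, 0.0084, 0.1595]
ee_rot: [0.737, -0.676, -0.0, 0.0]
ft_force: [1.8, 0.3, -0.4]
grip_width: 0.0815
```

Request:
servo_tool(commands=[0, 4, -1, 0, 0, 0, 1, 0, 4, -1, 0, 0, 0, 1, 0, 4, 0, 0, 0, 0, 1, 0, 4, 0, 0, 0, 0, 1, 0, 4, 0, 0, 0, 0, 1, 3, 2, 0, 0, 0, 0, 1, 4, 0, 0, 0, 0, 0, 1, 4, 0, 0, 0, 0, 0, 1])

```text
t: 36.03
ee_pos: [0.4323, -0.1202, 0.1791]
ee_rot: [0.738, -0.675, 0.001, -0.001]
ft_force: [1.6, 0.5, -0.2]
grip_width: 0.0855
```

Request:
servo_tool(commands=[4, 0, 0, 0, 0, 0, 1, 4, 0, 0, 0, 0, 0, 1, 4, 0, 0, 0, 0, 0, 1, 4, 0, 0, 0, 0, 0, 1, 4, 0, 0, 0, 0, 0, 1, 4, 0, 0, 0, 0, 0, 1, 4, 0, 0, 0, 0, 0, 1, 0, 0, 0, 0, 0, 0, 1])

```text
t: 36.7
ee_pos: [0.456, -0.4043, 0.1762]
ee_rot: [0.735, -0.678, -0.001, 0.001]
ft_force: [-1.0, 1.7, -1.6]
grip_width: 0.0852
```

```bash
python3 look.py top top1 .4 0 .2 5
python3 - <<'E'
from h import *
f=np.load("top1.npz"); g=np.load("top0.npz"); P=cloud(f["d"],f["E"],f["K"]); 
def box(n,c,yaw,p,r,lo,hi):
    a=np.radians(yaw); Rm=np.array([[np.cos(a),np.sin(a)],[-np.sin(a),np.cos(a)]]); L=(P[...,:2]-c)@Rm.T; Z=P[...,2]
    m=(np.abs(L-p)<r).all(-1)&(Z>lo)&(Z<hi); q=np.c_[L[m],Z[m]]
    print(n,len(q),"own x",np.round(q[:,0].min(),3),np.round(q[:,0].max(),3),"y",np.round(q[:,1].min(),3),np.round(q[:,1].max(),3),"z max",q[:,2].max().round(3))
R_,Y_,B_=([.6756,.2189],-1.8),([.6835,.0102],1.5),([.692,-.2099],4.9)
box("boltB",*R_,[-.043,-.036],[.055,.03],.014,.07); box("boltA",*R_,[-.043,.036],[.055,.03],.014,.07)
box("nutA",*B_,[-.045,.036],[.035,.03],.014,.07); box("nutB",*B_,[-.045,-.036],[.035,.03],.014,.07)
box("bush",*Y_,[-.04,0],[.04,.04],.012,.07)
for n,(a,b,c,e) in dict(tape=(298,264,346,294),oil=(355,268,392,304)).items():
    for k in(g,f):
        Q=cloud(k["d"],k["E"],k["K"])[b:e,a:c]; q=Q[(Q[...,2]>.008)&(Q[...,2]<.2)]; print(n,len(q),q.mean(0).round(4))
E
```

```text
t 36.75 pos [ 0.4562 -0.4016  0.1763] w 0.0852 q6 31 cur -175.4 | turn [ 0.1  0.  -0.4] (alt z 180) | shift cm [-40.5    2.1   -2.37]
boltB 425 own x -0.088 -0.002 y -0.056 -0.014 z max 0.047
boltA 428 own x -0.085 0.0 y 0.015 0.057 z max 0.047
nutA 159 own x -0.064 -0.028 y 0.016 0.056 z max 0.031
nutB 166 own x -0.065 -0.028 y -0.056 -0.015 z max 0.03
bush 191 own x -0.067 -0.022 y -0.04 0.024 z max 0.046
tape 537 [ 0.4228 -0.007   0.0479]
tape 536 [ 0.4229 -0.0067  0.0479]
oil 500 [ 0.4097 -0.1255  0.0706]
oil 499 [ 0.4098 -0.1258  0.0707]
```

View pics/top1.png

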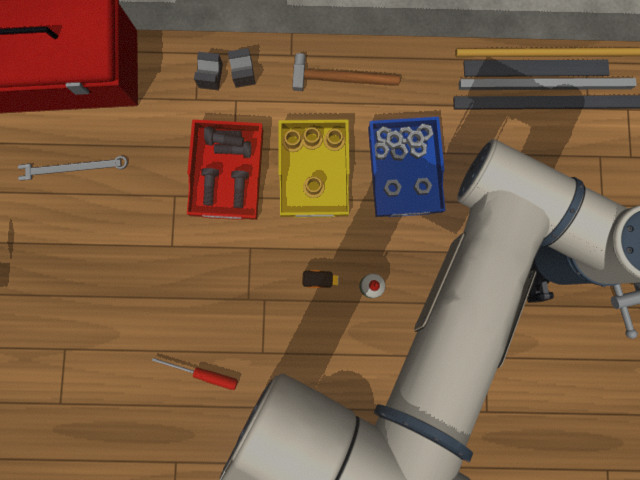

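The final top view shows both bolts at (210,188) and (240,188) in the red bin, the bush at (314,185) in the yellow bin, and the nuts at (393,187) and (423,185) in the blue bin. The tape and oil have not moved and the arm is clear.

```bash
python3 -c "
from cell import order,status
print(status.sense()['qvel'].round(3)); print(order.job_done())"
```

```text
[ 0.059 -0.054 -0.053 -0.018  0.004 -0.028]
the job is handed in; nothing more can be done
None
```

The job is handed in after about 37 s of the 128 s. All five parts are on the floor in the front of their bins: both bolts in red, both nuts in blue, the bush in yellow. Each was lowered until the wrist force showed contact with the floor, then released.

- **Placement:** The last top view and depth check put every part inside its walls and clear of the stock and of each other. Each bolt lies about 20 mm from the front wall and 20 mm from the stock.
- **Oil and tape:** Both moved by less than 0.5 mm between the first and last pictures, which is within measuring error.
- **One regrasp:** My first grip on one nut was about 7 mm too high, so I reopened and regripped it on the bench before lifting.
- **Checks that disagreed or were noisy:**
  - Depth heights read a few millimetres high: 1.8 mm on the bare bench, about 5 mm on the bolts at the end.
  - The bush's depth outline had stray points on one side (y from -40 to +24 mm), but the picture shows it standing upright and centred.
  - The arm was still settling slightly at hand-in, with joint speeds up to 0.06 rad/s, but it touched nothing.

I viewed 14 pictures.

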